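# Find the heavier stamping maul

### The job

Two look-alike leather-stamping mauls stand head down on the black rubber mat, and one has a loaded head: first lift the dark-handled maul by its handle well clear of the mat (about 8 cm) to feel its weight and set it back standing on the mat, then lift the pale-handled one just as high and feel its weight. Finish while still holding the heavier one, upright, still and about a hand's breadth (10 cm) above the middle of the stone slab, ready for stamping, with the lighter one left standing on the mat. Set the mauls down without dropping or toppling them, and leave the other tools where they are.

Things in the scene. Friction and masses are not known exactly. Their poses are not given: they have to be found in the camera images.
- maul_dark: Dark-handled maul standing head down: white head 74 mm across at the foot, 80 high; brass collar 36 across to 86; straight round dark brown handle 30 across from 86 to 136 mm above the foot (grip there from above, any yaw), rounded end at 146. Origin: centre of the foot, z up. Mauls weigh 0.3 to 0.85 kg, the two differ by over 0.2 kg; a core hidden in the head has a few mm of play
- maul_pale: Pale-handled maul standing head down: white head 74 mm across at the foot, 80 high; brass collar 36 across to 86; straight round pale wood handle 30 across from 86 to 136 mm above the foot (grip there from above, any yaw), rounded end at 146. Origin: centre of the foot, z up. Same shape as the dark-handled one; weight unknown. A held maul swings a little after a move
- mat: Fixed black rubber mat, 200 (its x) x 300 (its y) x 12 mm, on the bench; both mauls stand on it, about 130 to 200 mm apart. Origin: centre of its underside, its top at z = +12 mm
- slab: Fixed pale stone slab for stamping, 180 x 180 x 30 mm, on the bench. Origin: centre of its underside, its top at z = +30 mm
- puck: Bystander: loose brass puck, 36 mm across, 26 mm high, on the far part of the mat. Origin: centre of its underside
- stamp: Bystander: loose steel stamp, 24 mm across, 48 mm high, standing on a far corner of the slab. Origin: centre of its underside
- awl: Bystander: awl lying on the bench beyond the mat and slab, 155 mm long, 28 mm high, origin under the joint of blade and handle, blade along its +x
- jar: Bystander: closed jar, 64 mm across, 75 mm high, at the back of the bench. Origin: centre of its underside
- dye: Bystander: closed amber bottle, 44 mm across, 110 mm high, at the back of the bench. Origin: centre of its underside
- strop: Bystander: flat strop board, 60 x 200 x 14 mm, lying on the right-hand side of the bench. Origin: centre of its underside
Mind the look-alikes: they are no part of the job. What is shaped like the maul_dark but orange is not meant.

How it is judged:
By the outcome, as a careful person would: the job done as asked, in the order asked, and still so for the second after the job is handed in, while the arm keeps its last pose, push and grip.
It also fails if it takes over 72 s, if anything falls off the work surface, if the arm or the gripper's body presses on something with over 40 N, if the wrist force passes 120 N, or if a joint passes its speed limit or range.

### The arm

A 6-joint arm with a two-finger parallel gripper is mounted at the origin on the work surface. World frame = base frame: x ahead of the robot, y to its left, z up, the work surface at z = 0. Lengths are in m, angles in rad, forces in N, time in s.
With the tool pointing down it reaches from about 0.35 to 0.875 m from the base axis. Payload 4.2 kg.
Tool frame: the origin (TCP) lies between the finger pads; the fingertips stand 11 mm ahead of it and the grasp point (between the pads) lies 8 mm behind it; z points along the fingers, y is the direction in which the jaws open and shut (so a half turn about z gives the same grasp; the last joint's range is limited). The gripper opens to 87 mm and grips with 3 to 60 N. Pads are 19 mm wide; open, the fingers measure 117 mm over their backs; the gripper's body (75 mm by 190 mm) begins 51 mm behind the grasp point.
Start: joints at [-1.064, 0.385, 0.008, 0, -1.194, -0.259], TCP at [0.153, -0.606, 0.234] pointing down, gripper open.
Joint ranges: [-3.14, 3.14], [-1.21, 2.06], [-1.07, 1.41], [-3.16, 2.05], [-2.99, -0.16], [-3.1, 3.1]. Speed limits (rad/s): [2.79, 2.79, 3.14, 3.14, 3.14, 3.14].

### API

Orientations are given as a 3x3 rotation matrix whose columns are the frame's x, y, z axes.
In Python, from plant import bot, optics gives the robot as it stands.
- The arm moves only by the shell command python3 -m jog 'ROWS' [OPENING] [FORCE]. ROWS is JSON, a list of rows, each a list of 2 entries, a list of its own where there are three numbers: the shift along the tool's x, y, z in m, then the turn about the tool's z in degrees. A call has exactly 5 rows; each row shifts and turns the commanded pose from where the row before left it, along the tool's axes as they then stand; what a row does not reach is not made up. A row lasts 1/8 s, in which the tool goes at most 62.5 mm and 10.7 degrees, less where a joint would pass 70% of its speed; a pose out of reach is approached as far as the arm can. A call is refused whole if a number of a shift passes 0.0625 or a number of a turn 10.7, either way. A call with a gripper value outside its range is refused whole. OPENING is the opening, from 0 (shut) to 1 (fully open), set as the call begins (- or left out, the last holds). The fingers move at their own pace and stop on an object; FORCE is the grip in N (left out, the last holds). Time passes only in rows, so rows that do not move let the fingers close, or fill a call up. It gives the time, the measured TCP pose, the force and the opening at its end, in the units of the state.
- bot.observe(): the state, without advancing time (a new reading comes with each control period).
- optics.capture(name): name is "scene" or "side" or "wrist"; returns the picture (400x640x3 uint8, red, green, blue); there is no depth.
- optics.camera_model(name): a dict with "mtx" (3x3 intrinsics, pixels), "D" ([k1, k2, p1, p2, k3] as OpenCV has them; the pictures are not rectified), "cam_to_world" (4x4, takes a point from camera to world coordinates); the wrist camera has in their place "tool_from_camera" (4x4, takes a point from camera to tool coordinates, whose origin is the TCP and whose axes are the flange's). Camera axes: x right, y up, looking along -z (the intrinsics and any distortion apply to the point x, -y, -z); pixel columns grow to the right and rows downward; lengths in m; the calibration is good to about 2 mm. A picture is of the moment at which its call begins: read the wrist's pose just before it. camera_model takes no time and is no camera call.
- bot.hand_in(): hands the job in, once; it reports no verdict.
The state is a dict: "time": time; "qpos": joint angles; "joint_vel": joint speeds; "joint_torque": joint torques, N m; "tcp_pos": TCP position; "eef_rot": TCP orientation; "ft_force": force on the tool from outside, world axes, zero at the start; "moment": the same for the moment, N m; "gripper_width": finger opening in m.
Only numpy, scipy, OpenCV 4.12 (cv2) and the standard library are available. Lean on these libraries where they do the work, as an engineer would, in place of code of your own. Each camera call takes 0.05 s, during which the arm holds its last target.

## Working session

There is one attempt and no reset: what is moved stays moved. The work goes in short steps, Python scripts to look and compute and a shell command to move; the robot and the scene stay as the last step left them, time stands still between calls to the robot, and variables do not carry over. Pictures are saved under pics/ and viewed, and the job is handed in when it is done.

```bash
ls; mkdir -p pics; python3 - <<'E'
from plant import bot, optics
import cv2
s=bot.observe()
for k,v in s.items(): print(k,v)
for n in ["scene","side","wrist"]:
    im=optics.capture(n); cv2.imwrite(f"pics/{n}0.png",im[:,:,::-1]); print(n,optics.camera_model(n))
E
```

```text
pics
time 0.0
qpos [-1.06438633e+00  3.85571702e-01  6.63604037e-03 -5.51454849e-04
 -1.19400869e+00 -2.58615257e-01]
joint_vel [ 0.00109965 -0.00020388 -0.00026289 -0.00016358 -0.00083293  0.00046834]
joint_torque [-3.25596338e-04 -3.90662241e+01  1.87401652e+01  4.21995163e+00
  1.10621398e-02 -1.81606551e-04]
tcp_pos [ 0.15318978 -0.60533368  0.23244666]
eef_rot [[-9.69505519e-01 -2.45068759e-01 -5.93440964e-04]
 [-2.45069471e-01  9.69503187e-01  2.12709888e-03]
 [ 5.40574236e-05  2.20766836e-03 -9.99997562e-01]]
ft_force [-0.27393231  0.43187269 -0.16531302]
moment [-0.00462997 -0.03352199 -0.0669255 ]
gripper_width 0.08691126214020645
scene {'mtx': array([[472.21447276,   0.        , 324.66783887],
       [  0.        , 472.21447276, 202.08667863],
       [  0.        ,   0.        ,   1.        ]]), 'D': array([-0.12718925,  0.        ,  0.        ,  0.        ,  0.        ]), 'cam_to_world': array([[-7.70875788e-01, -5.26844186e-01,  3.58030339e-01,
         1.06400654e+00],
       [ 6.36985191e-01, -6.37034258e-01,  4.34093562e-01,
         5.26599693e-01],
       [-6.2207767
[... 562 characters left out ...]
3721,  0.49079659,  0.69729971],
       [ 0.        ,  0.        ,  0.        ,  1.        ]])}
wrist {'mtx': array([[301.66288699,   0.        , 317.05352782],
       [  0.        , 301.66288699, 196.38943907],
       [  0.        ,   0.        ,   1.        ]]), 'D': array([0.00087939, 0.        , 0.        , 0.        , 0.        ]), 'tool_from_camera': array([[-5.18111847e-04,  9.66465342e-01,  2.56796561e-01,
         7.06270887e-02],
       [ 9.99999831e-01,  5.68765294e-04, -1.22977447e-04,
         4.92516783e-04],
       [-2.64910412e-04,  2.56796453e-01, -9.66465473e-01,
        -1.52061674e-01],
       [ 0.00000000e+00,  0.00000000e+00,  0.00000000e+00,
         1.00000000e+00]])}
```

View pics/scene0.png

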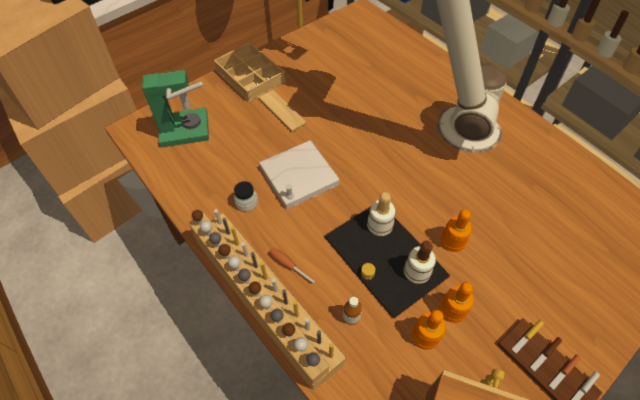

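View pics/side0.png

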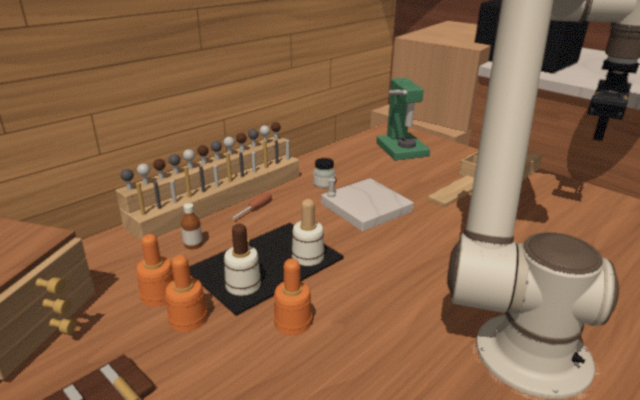

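View pics/wrist0.png

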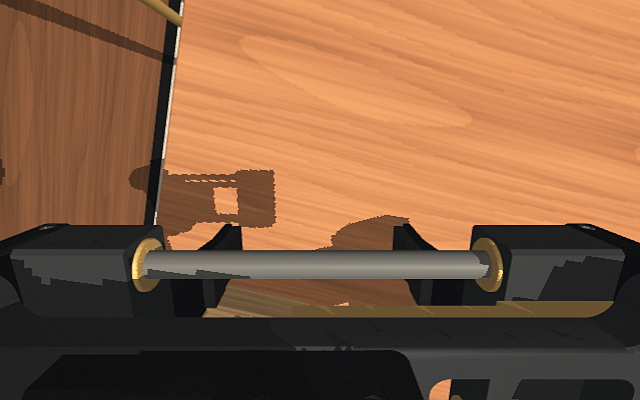

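Scene picture: the dark maul is at about (423,262) and the pale maul at (381,215), both on the black mat. The orange look-alikes, which I'll ignore, are at (457,230), (459,300) and (430,328). Next I'll take a close crop to check the choice.

```bash
python3 - <<'E'
import cv2, numpy as np
a=cv2.imread('pics/scene0.png')[170:350,310:490]; b=cv2.imread('pics/side0.png')[185:335,180:360]
a=cv2.resize(a,(400,400),interpolation=cv2.INTER_NEAREST); b=cv2.resize(b,(400,333),interpolation=cv2.INTER_NEAREST)
o=np.zeros((400,800,3),np.uint8); o[:,:400]=a;o[:333,400:]=b
cv2.imwrite('pics/crop0.png',o)
E
```

```text
(no output)
```

View pics/crop0.png

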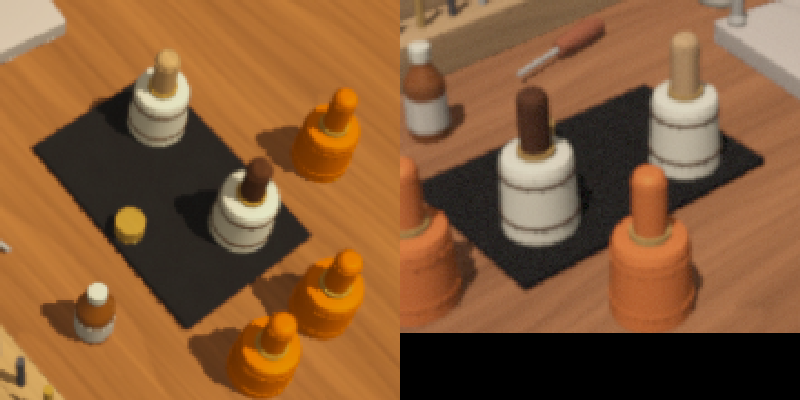

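```bash
cat > h.py <<'E'
import numpy as np, cv2
from plant import bot, optics
def ray(name,uv,tool=None):
    m=optics.camera_model(name)
    p=cv2.undistortPoints(np.array([[uv]],float),m["mtx"],m["D"])[0,0]
    T=m["cam_to_world"] if "cam_to_world" in m else tool@m["tool_from_camera"]
    d=T[:3,:3]@np.array([p[0],-p[1],-1.]); return T[:3,3],d/np.linalg.norm(d)
def onz(name,uv,z,tool=None):
    o,d=ray(name,uv,tool); return o+d*(z-o[2])/d[2]
def tri(u1,u2):
    o1,d1=ray("scene",u1);o2,d2=ray("side",u2)
    A=np.stack([d1,-d2],1); t=np.linalg.lstsq(A,o2-o1,rcond=None)[0]
    a=o1+t[0]*d1;b=o2+t[1]*d2; return (a+b)/2,np.linalg.norm(a-b)
def blob(mask,box):
    x0,y0,x1,y1=box; s=mask[y0:y1,x0:x1].astype(np.uint8)
    n,l,st,c=cv2.connectedComponentsWithStats(s); i=1+np.argmax(st[1:,4]); 
    return c[i]+[x0,y0], st[i]+[x0,y0,0,0,0], (l==i)
def tool(s):
    T=np.eye(4);T[:3,:3]=s["eef_rot"];T[:3,3]=s["tcp_pos"];return T
E
python3 - <<'E'
from h import *
P={n:cv2.imread(f'pics/{n}0.png') for n in('scene','side')}
B={'scene':{'dark':(413,236,440,266),'pale':(372,190,396,216)},'side':{'dark':(228,220,252,262),'pale':(298,196,322,232)}}
C={}
for n in P:
    hsv=cv2.cvtColor(P[n],cv2.COLOR_BGR2HSV).astype(int)
    H,S,V=hsv[...,0],hsv[...,1],hsv[...,2]
    md=(V>25)&(V<115)&(S>90)&((H<12)|(H>170))
    mp=(S>65)&(S<150)&(V>110)&(H<25)
    for k,m in(('dark',md),('pale',mp)):
        c,st,_=blob(m,B[n][k]); C[n,k]=c; print(n,k,c,st)
    # white slab
    g=(S<60)&(V>120)
    c,st,l=blob(g,(250,130,350,215) if n=='scene' else (315,170,420,230))
    print('slab',n,c,st,onz(n,c,.03))
for k in('dark','pale'):
    print(k,tri(C['scene',k],C['side',k]),onz('scene',C['scene',k],.128),onz('side',C['side',k],.128))
E
```

```text
scene dark [423.43820225 252.11235955] [419 242  11  18  89]
scene pale [383.50228311 202.52054795] [372 192  24  24 219]
slab scene [298.86400894 171.70156483] [ 261  141   78   63 2684] [ 0.56843744 -0.19587405  0.03      ]
side dark [239.06686047 237.86046512] [232 224  15  29 344]
side pale [309.29326288 211.56406869] [298 196  24  35 757]
slab side [361.76994257 200.63337588] [ 315  170   98   60 3134] [ 0.56444641 -0.18098721  0.03      ]
dark (array([0.5271389 , 0.25709351, 0.1258885 ]), np.float64(0.0035639050699790044)) [0.52916575 0.25937062 0.128     ] [0.52477434 0.25684169 0.128     ]
pale (array([0.50075718, 0.08533685, 0.12721703]), np.float64(0.007406367237983555)) [0.5035317  0.08938461 0.128     ] [0.50089947 0.0810441  0.128     ]
```

```bash
python3 - <<'E'
from h import *
for n,bs,bm in(('scene',(250,130,350,215),(315,190,460,320)),('side',(315,172,420,230),(175,215,350,320))):
    im=cv2.imread(f'pics/{n}0.png');hsv=cv2.cvtColor(im,cv2.COLOR_BGR2HSV).astype(int);H,S,V=hsv[...,0],hsv[...,1],hsv[...,2]
    for nm,m,b,z in(('slab',(S<60)&(V>150 if n=='scene' else V>165),bs,.03),('mat',(V<48),bm,.012)):
        c,st,l=blob(m,b)
        cn=cv2.findContours(l.astype(np.uint8),cv2.RETR_EXTERNAL,cv2.CHAIN_APPROX_NONE)[0]; cn=max(cn,key=len)[:,0,:]+[b[0],b[1]]
        hull=cv2.convexHull(cn.astype(np.int32))[:,0,:]
        w=np.array([onz(n,p,z)[:2] for p in hull])
        r=cv2.minAreaRect((w*1000).astype(np.float32)); print(n,nm,st,np.round(r[0]),np.round(r[1]),round(r[2],1), np.round(cv2.boxPoints(r)).tolist())
E
```

```text
scene slab [ 261  141   78   63 2662] [ 567. -199.] [179. 176.] 80.7 [[466.0, -273.0], [640.0, -301.0], [668.0, -124.0], [495.0, -96.0]]
scene mat [ 325  209  123  108 5036] [556. 169.] [297. 197.] 86.6 [[449.0, 27.0], [645.0, 15.0], [663.0, 311.0], [467.0, 323.0]]
side slab [ 322  179   91   44 2104] [ 563. -199.] [183. 182.] 80.4 [[458.0, -274.0], [637.0, -304.0], [668.0, -124.0], [489.0, -93.0]]
side mat [ 190  224  102   91 3214] [547. 174.] [296. 199.] 86.5 [[439.0, 32.0], [638.0, 20.0], [656.0, 315.0], [457.0, 327.0]]
```

```bash
python3 -m jog '[[[0,0,-0.02],7.1],[[0,0,-0.03],7.1],[[-0.035,0.03,-0.03],0],[[-0.045,0.035,-0.03],0],[[-0.05,0.04,0],0]]' && python3 -m jog '[[[-0.05,0.04,0],0],[[-0.05,0.04,0],0],[[-0.05,0.045,0],0],[[-0.04,0.05,0],0],[[-0.03,0.055,0],0]]'
python3 - <<'E'
from h import *
for k,uv in(('a',((457,240),(292,310))),('b',((459,308),(153,285))),('c',((430,335),(186,308)))):
    print(k,onz('scene',uv[0],.04),onz('side',uv[1],.04), )
E
```

```text
time: 0.78
tcp_pos: [0.2821, -0.5029, 0.3453]
eef_rot: [[-1.0, 0.001, 0.003], [0.001, 1.0, -0.004], [-0.003, -0.004, -1.0]]
ft_force: [0.5, -1.1, -0.7]
gripper_width: 0.0867
time: 1.4
tcp_pos: [0.4951, -0.2775, 0.3418]
eef_rot: [[-1.0, 0.0, -0.001], [0.0, 1.0, 0.0], [0.001, 0.0, -1.0]]
ft_force: [1.1, -0.1, -0.5]
gripper_width: 0.0871
a [0.38519068 0.2698357  0.04      ] [0.3645536 0.26204   0.04     ]
b [0.52852393 0.40542214 0.04      ] [0.61968141 0.40750722 0.04      ]
c [0.63477939 0.40623148 0.04      ] [0.51234553 0.40017218 0.04      ]
```

```bash
python3 -m jog '[[[0,0.06,0],0],[[0,0.06,0],0],[[0,0.06,0],0],[[0,0.06,0],0],[[0,0.06,0],0]]' && python3 -m jog '[[[0,0.055,0],0],[[0,0.045,0],0],[[0,0.03,0],0],[[0,0.01,0],0],[[0,0,0],0]]'
python3 - <<'E'
from h import *
s=bot.observe(); im=optics.capture('wrist'); np.save('w1.npy',tool(s)); cv2.imwrite('pics/w1.png',im[:,:,::-1]); print(s['time'],s['tcp_pos'],s['ft_force'])
E
```

```text
time: 2.02
tcp_pos: [0.4933, 0.0226, 0.3426]
eef_rot: [[-1.0, -0.0, 0.0], [-0.0, 1.0, 0.0], [-0.0, 0.0, -1.0]]
ft_force: [0.8, 0.7, 0.2]
gripper_width: 0.0869
time: 2.65
tcp_pos: [0.4937, 0.1607, 0.3423]
eef_rot: [[-1.0, -0.001, -0.001], [-0.001, 1.0, -0.0], [0.001, -0.0, -1.0]]
ft_force: [-0.0, -0.4, 0.1]
gripper_width: 0.0871
2.65 [0.4936885  0.16073277 0.34233676] [-0.0346954  -0.39974375  0.05038425]
```

View pics/w1.png

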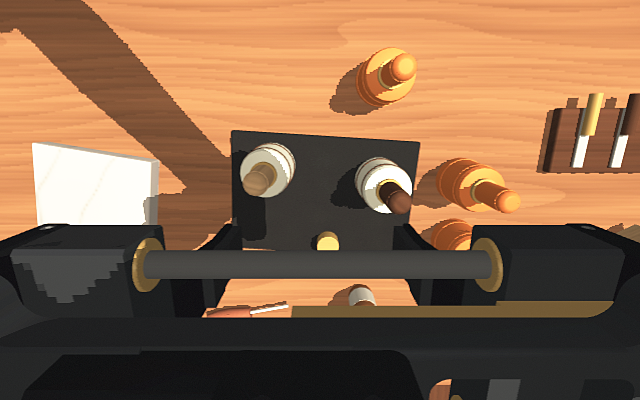

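Wrist view: the dark handle end is near (400,202) and the pale handle end near (255,183), both on the mat. The orange mauls are at (387,75), (470,183) and (450,235).

```bash
python3 - <<'E'
from h import *
im=cv2.imread('pics/w1.png');T=np.load('w1.npy')
hsv=cv2.cvtColor(im,cv2.COLOR_BGR2HSV).astype(int);H,S,V=hsv[...,0],hsv[...,1],hsv[...,2]
o=cv2.resize(im[130:230,230:430],(800,400),interpolation=cv2.INTER_NEAREST);cv2.imwrite('pics/w1c.png',o)
# white heads -> enclosing circle of blob, at foot region; handle end circle from masks
for k,b,m in(('pale',(235,155,285,205),(S>60)&(H>8)&(H<22)&(V>90)),('dark',(370,170,420,220),(S>70)&(V>35)&(V<140)&((H<12)|(H>170)))):
    c,st,l=blob(m,b); print(k,c,st)
E
```

```text
pale [259.42740999 178.3728223 ] [242 161  35  35 861]
dark [394.52542373 197.51186441] [379 182  39  33 590]
```

View pics/w1c.png

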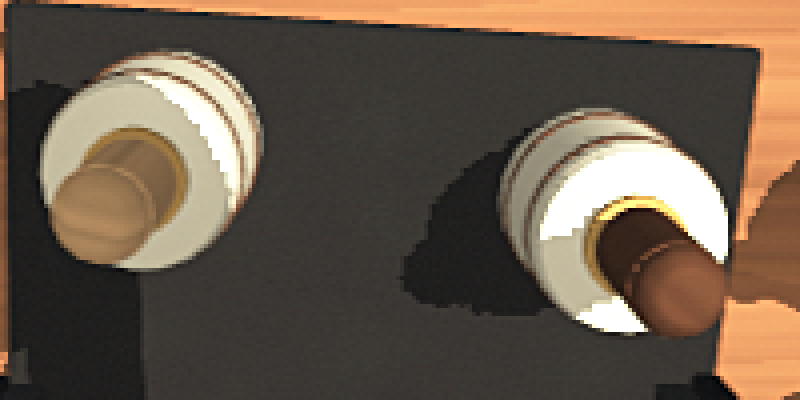

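```bash
python3 - <<'E'
from h import *
T=np.load('w1.npy')
for k,uv,cc in(('dark',(399.8,202.6),(230+160.5,130+58.75)),('pale',(256.2,183.9),(230+33.2,130+41.5))): print(k,onz('wrist',uv,.148,T),'collar',onz('wrist',cc,.098,T))
E
```

```text
dark [0.52249111 0.25987007 0.148     ] collar [0.51738711 0.26021068 0.098     ]
pale [0.49965805 0.08951601 0.148     ] collar [0.49382829 0.08937877 0.098     ]
```

```bash
python3 -m jog '[[[-0.006,0.02,0.01],0],[[-0.01,0.035,0.03],0],[[-0.01,0.03,0.04],0],[[-0.004,0.013,0.03],0],[[0,0,0.015],0]]' 1 25 && python3 -m jog '[[[0,0,0.005],0],[[0,0,0],0],[[0,0,0],0],[[0,0,0],0],[[0,0,0],0]]'
python3 - <<'E'
from h import *
s=bot.observe(); im=optics.capture('wrist'); np.save('w2.npy',tool(s)); cv2.imwrite('pics/w2.png',im[:,:,::-1]); print(s['time'],s['tcp_pos'],s['ft_force'])
E
```

```text
time: 3.32
tcp_pos: [0.5235, 0.2587, 0.2148]
eef_rot: [[-1.0, 0.0, -0.003], [0.0, 1.0, -0.003], [0.003, -0.003, -1.0]]
ft_force: [0.3, -0.2, -0.0]
gripper_width: 0.0867
time: 3.95
tcp_pos: [0.524, 0.2587, 0.2132]
eef_rot: [[-1.0, 0.0, 0.001], [0.0, 1.0, 0.001], [-0.001, 0.001, -1.0]]
ft_force: [0.4, -0.2, 0.1]
gripper_width: 0.0868
3.95 [0.52395716 0.25866911 0.21324511] [ 0.35479624 -0.16490372  0.09106336]
```

View pics/w2.png

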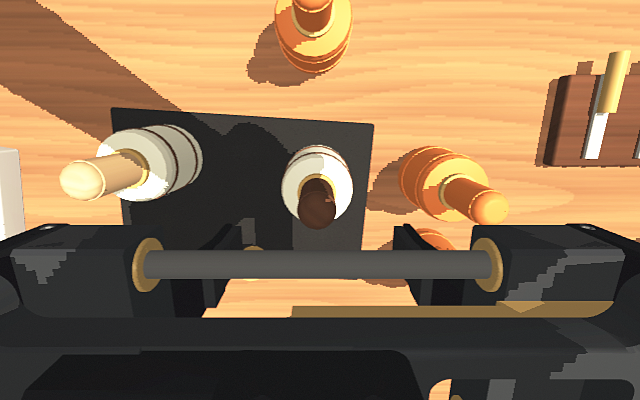

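```bash
python3 - <<'E'
from h import *
T=np.load('w2.npy')
im=cv2.imread('pics/w2.png');hsv=cv2.cvtColor(im,cv2.COLOR_BGR2HSV).astype(int);H,S,V=hsv[...,0],hsv[...,1],hsv[...,2]
c,st,l=blob((S>60)&(V<130)&(V>20)&((H<12)|(H>170)),(285,165,350,240));print(c,st)
for uv in((317.5,209),(317.5,207),(317.5,212)):print(onz('wrist',uv,.148,T))
E
```

```text
[316.14850136 204.26498638] [ 298  178   38   52 1468]
[0.52084243 0.25938154 0.148     ]
[0.51926766 0.259382   0.148     ]
[0.52321515 0.25938086 0.148     ]
```

```bash
python3 -m jog '[[[0.002,0.0005,0.015],0],[[0,0,0.025],0],[[0,0,0.025],0],[[0,0,0.02],0],[[0,0,0.009],0]]' && python3 -m jog '[[[0,0,0.002],0],[[0,0,0],0],[[0,0,0],0],[[0,0,0],0],[[0,0,0],0]]' 0 25 && python3 -m jog '[[[0,0,0],0],[[0,0,0],0],[[0,0,0],0],[[0,0,0],0],[[0,0,0],0]]'
```

```text
time: 4.62
tcp_pos: [0.5208, 0.2585, 0.1164]
eef_rot: [[-1.0, 0.0, -0.003], [0.0, 1.0, -0.002], [0.003, -0.002, -1.0]]
ft_force: [-0.4, -0.7, -0.1]
gripper_width: 0.087
time: 5.25
tcp_pos: [0.522, 0.2592, 0.117]
eef_rot: [[-1.0, 0.0, 0.001], [0.0, 1.0, 0.0], [-0.001, 0.0, -1.0]]
ft_force: [-0.1, 0.3, -0.0]
gripper_width: 0.0451
time: 5.88
tcp_pos: [0.5218, 0.259, 0.1167]
eef_rot: [[-1.0, 0.0, -0.0], [0.0, 1.0, -0.0], [0.0, -0.0, -1.0]]
ft_force: [-0.3, -0.2, 0.5]
gripper_width: 0.0297
```

```bash
python3 -m jog '[[[0,0,0],0],[[0,0,-0.005],0],[[0,0,-0.01],0],[[0,0,-0.015],0],[[0,0,-0.015],0]]' - 35 && python3 -m jog '[[[0,0,-0.015],0],[[0,0,-0.015],0],[[0,0,-0.01],0],[[0,0,-0.005],0],[[0,0,0],0]]' && python3 -m jog '[[[0,0,0],0],[[0,0,0],0],[[0,0,0],0],[[0,0,0],0],[[0,0,0],0]]'
python3 - <<'E'
from h import *
z=[]
for i in range(6):
    s=bot.observe(); z.append(s['ft_force']); im=optics.capture('side' if i else 'wrist'); 
    cv2.imwrite('pics/l1%d.png'%i,im[:,:,::-1])
print(s['time'],s['tcp_pos'],np.round(z,2).tolist(),s['moment'],s['gripper_width'])
E
```

```text
time: 6.5
tcp_pos: [0.522, 0.2594, 0.1631]
eef_rot: [[-1.0, -0.0, 0.001], [-0.0, 1.0, 0.001], [-0.001, 0.001, -1.0]]
ft_force: [0.1, -0.2, -3.2]
gripper_width: 0.0295
time: 7.12
tcp_pos: [0.5218, 0.2592, 0.2067]
eef_rot: [[-1.0, 0.0, 0.0], [0.0, 1.0, 0.0], [-0.0, 0.0, -1.0]]
ft_force: [0.1, 0.3, -3.5]
gripper_width: 0.0293
time: 7.75
tcp_pos: [0.5219, 0.2592, 0.2067]
eef_rot: [[-1.0, 0.0, 0.0], [0.0, 1.0, -0.0], [-0.0, -0.0, -1.0]]
ft_force: [0.7, -0.1, -3.4]
gripper_width: 0.0294
8.0 [0.52184747 0.25918334 0.20669591] [[0.75, -0.13, -3.44], [-0.03, 0.13, -3.23], [0.07, -0.15, -2.99], [0.17, 0.48, -3.43], [-0.42, -0.9, -4.01], [0.03, -0.0, -3.5]] [ 0.02331036  0.00039879 -0.04279966] 0.029301572373710044
```

```bash
python3 - <<'E'
import cv2,numpy as np
a=cv2.imread('pics/l15.png')[80:340,120:440];b=cv2.imread('pics/l10.png')[60:260]
o=np.zeros((560,640,3),np.uint8);o[:260,:320]=a;o[300:500]=b;cv2.imwrite('pics/l1.png',o)
E
```

```text
(no output)
```

View pics/l1.png

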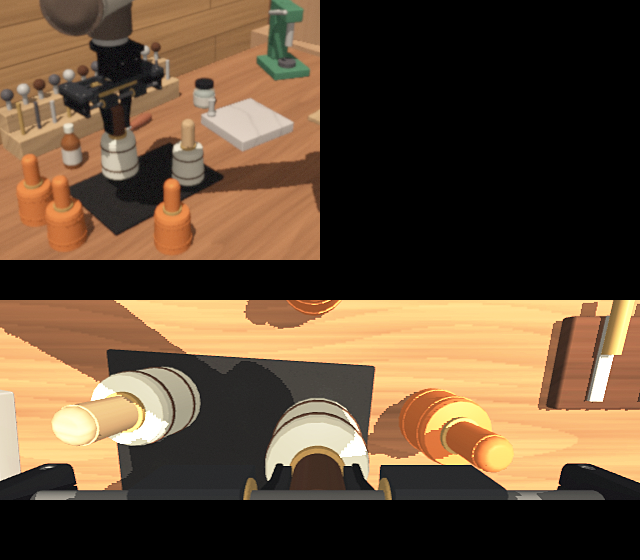

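Picture: the dark maul hangs upright, clear of the mat. It reads about 3.4 N (0.35 kg), so I'll set it back gently.

```bash
python3 -m jog '[[[0,0,0.005],0],[[0,0,0.012],0],[[0,0,0.018],0],[[0,0,0.018],0],[[0,0,0.015],0]]' && python3 -m jog '[[[0,0,0.01],0],[[0,0,0.005],0],[[0,0,0.002],0],[[0,0,0.002],0],[[0,0,0.0015],0]]' && python3 -m jog '[[[0,0,0.0008],0],[[0,0,0.0005],0],[[0,0,0],0],[[0,0,0],0],[[0,0,0],0]]'
```

```text
time: 8.68
tcp_pos: [0.5214, 0.2588, 0.137]
eef_rot: [[-1.0, 0.0, -0.001], [0.0, 1.0, -0.001], [0.001, -0.001, -1.0]]
ft_force: [1.0, -0.6, -3.5]
gripper_width: 0.0293
time: 9.3
tcp_pos: [0.522, 0.2593, 0.1185]
eef_rot: [[-1.0, 0.0, 0.001], [0.0, 1.0, 0.001], [-0.001, 0.001, -1.0]]
ft_force: [-0.4, 0.7, -3.1]
gripper_width: 0.0288
time: 9.93
tcp_pos: [0.5219, 0.2592, 0.1169]
eef_rot: [[-1.0, 0.0, 0.0], [0.0, 1.0, 0.0], [-0.0, 0.0, -1.0]]
ft_force: [0.7, 0.8, -3.1]
gripper_width: 0.0296
```

```bash
python3 -m jog '[[[0,0,0.0006],0],[[0,0,0.0006],0],[[0,0,0],0],[[0,0,0],0],[[0,0,0],0]]'
```

```text
time: 10.55
tcp_pos: [0.5221, 0.2592, 0.1166]
eef_rot: [[-1.0, -0.0, 0.001], [-0.0, 1.0, 0.0], [-0.001, 0.0, -1.0]]
ft_force: [-2.6, -1.3, 5.4]
gripper_width: 0.0294
```

```bash
python3 -m jog '[[[0,0,-0.0004],0],[[0,0,0],0],[[0,0,0],0],[[0,0,0],0],[[0,0,0],0]]' - 5 && python3 -m jog '[[[0,0,0],0],[[0,0,0],0],[[0,0,0],0],[[0,0,0],0],[[0,0,0],0]]' 1 && python3 -m jog '[[[0,0,0],0],[[0,0,-0.01],0],[[0,0,-0.02],0],[[0,0,-0.03],0],[[0,0,-0.03],0]]'
python3 - <<'E'
from h import *
s=bot.observe(); im=optics.capture('side'); cv2.imwrite('pics/s2.png',im[:,:,::-1]); print(s['time'],s['tcp_pos'],s['ft_force'])
E
```

```text
time: 11.18
tcp_pos: [0.5221, 0.2591, 0.1165]
eef_rot: [[-1.0, -0.0, 0.001], [-0.0, 1.0, -0.0], [-0.001, -0.0, -1.0]]
ft_force: [-1.3, -2.4, 6.2]
gripper_width: 0.0299
time: 11.8
tcp_pos: [0.5219, 0.2592, 0.1159]
eef_rot: [[-1.0, 0.0, -0.0], [0.0, 1.0, 0.0], [0.0, 0.0, -1.0]]
ft_force: [-0.0, -0.7, -0.3]
gripper_width: 0.0718
time: 12.42
tcp_pos: [0.5219, 0.2591, 0.2077]
eef_rot: [[-1.0, -0.0, 0.001], [-0.0, 1.0, 0.0], [-0.001, 0.0, -1.0]]
ft_force: [-0.1, 1.3, -0.0]
gripper_width: 0.0871
12.425 [0.52191616 0.25914084 0.20773798] [-0.14278954  1.31252238 -0.00198716]
```

View pics/s2.png

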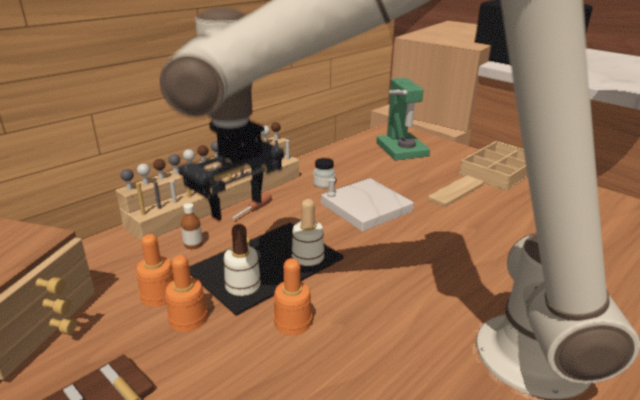

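The dark maul stands at (241,265) on the mat. Moving over the pale one.

```bash
python3 -m jog '[[[0.003,-0.02,-0.003],0],[[0.005,-0.035,-0.003],0],[[0.006,-0.045,0],0],[[0.005,-0.04,0],0],[[0.004,-0.03,0],0]]' && python3 -m jog '[[[0,0,0],0],[[0,0,0],0],[[0,0,0],0],[[0,0,0],0],[[0,0,0],0]]'
python3 - <<'E'
from h import *
s=bot.observe(); im=optics.capture('wrist'); T=tool(s); cv2.imwrite('pics/w3.png',im[:,:,::-1]); print(s['time'],s['tcp_pos'],s['ft_force'])
hsv=cv2.cvtColor(im,cv2.COLOR_RGB2HSV).astype(int);H,S,V=hsv[...,0],hsv[...,1],hsv[...,2]
c,st,l=blob((S>60)&(H<25)&(V>80),(285,165,350,240));print(c,st)
x=st[0]+st[2]/2; print(onz('wrist',(x-.5,st[1]+st[3]-st[2]/2-1),.148,T))
E
```

```text
time: 13.1
tcp_pos: [0.4976, 0.0868, 0.2118]
eef_rot: [[-1.0, 0.001, -0.001], [0.001, 1.0, -0.0], [0.001, -0.0, -1.0]]
ft_force: [0.2, 0.3, -0.2]
gripper_width: 0.0869
time: 13.72
tcp_pos: [0.4989, 0.0896, 0.2119]
eef_rot: [[-1.0, -0.001, -0.0], [-0.001, 1.0, -0.0], [0.0, -0.0, -1.0]]
ft_force: [-1.0, -0.1, -0.9]
gripper_width: 0.0872
13.725 [0.49885106 0.08964115 0.21191643] [-0.999039   -0.0523533  -0.88318605]
[315.43166581 204.33935018] [ 295  176   41   58 1939]
[0.49800652 0.08841867 0.148     ]
```

View pics/w3.png

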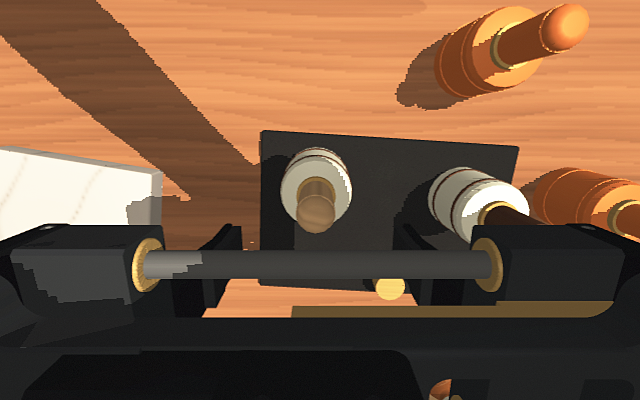

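The pale handle end is centred between the jaws at about (316,212). Descending to grip.

```bash
python3 -m jog '[[[0,-0.001,0.015],0],[[0,0,0.025],0],[[0,0,0.025],0],[[0,0,0.02],0],[[0,0,0.009],0]]' && python3 -m jog '[[[0,0,0.001],0],[[0,0,0],0],[[0,0,0],0],[[0,0,0],0],[[0,0,0],0]]' 0 25 && python3 -m jog '[[[0,0,0],0],[[0,0,0],0],[[0,0,0],0],[[0,0,0],0],[[0,0,0],0]]'
```

```text
time: 14.4
tcp_pos: [0.4978, 0.0877, 0.1161]
eef_rot: [[-1.0, 0.0, -0.003], [0.0, 1.0, -0.001], [0.003, -0.001, -1.0]]
ft_force: [0.7, -0.8, 0.4]
gripper_width: 0.087
time: 15.02
tcp_pos: [0.499, 0.0882, 0.1174]
eef_rot: [[-1.0, 0.0, 0.001], [0.0, 1.0, 0.0], [-0.001, 0.0, -1.0]]
ft_force: [0.5, -0.3, 0.1]
gripper_width: 0.0446
time: 15.65
tcp_pos: [0.4989, 0.0882, 0.1171]
eef_rot: [[-1.0, -0.0, 0.0], [-0.0, 1.0, 0.0], [-0.0, 0.0, -1.0]]
ft_force: [-0.5, 0.9, 1.1]
gripper_width: 0.0296
```

```bash
python3 -m jog '[[[0,0,0],0],[[0,0,-0.005],0],[[0,0,-0.01],0],[[0,0,-0.015],0],[[0,0,-0.015],0]]' - 45 && python3 -m jog '[[[0,0,-0.015],0],[[0,0,-0.015],0],[[0,0,-0.01],0],[[0,0,-0.005],0],[[0,0,0],0]]' && python3 -m jog '[[[0,0,0],0],[[0,0,0],0],[[0,0,0],0],[[0,0,0],0],[[0,0,0],0]]'
python3 - <<'E'
from h import *
z=[]
for i in range(6):
    s=bot.observe(); z.append(s['ft_force']); im=optics.capture('side' if i else 'wrist'); 
    cv2.imwrite('pics/l2%d.png'%i,im[:,:,::-1])
print(s['time'],s['tcp_pos'],np.round(z,2).tolist(),s['moment'],s['gripper_width'])
E
```

```text
time: 16.27
tcp_pos: [0.4989, 0.0882, 0.1632]
eef_rot: [[-1.0, 0.0, 0.0], [0.0, 1.0, 0.0], [-0.0, 0.0, -1.0]]
ft_force: [-0.5, 0.4, -7.0]
gripper_width: 0.0293
time: 16.9
tcp_pos: [0.4988, 0.0882, 0.2072]
eef_rot: [[-1.0, 0.0, 0.0], [0.0, 1.0, 0.0], [-0.0, 0.0, -1.0]]
ft_force: [0.7, -1.0, -7.7]
gripper_width: 0.0292
time: 17.52
tcp_pos: [0.4988, 0.0882, 0.207]
eef_rot: [[-1.0, 0.0, -0.0], [0.0, 1.0, -0.0], [0.0, -0.0, -1.0]]
ft_force: [1.1, 0.3, -7.2]
gripper_width: 0.0289
17.775 [0.49884946 0.08817874 0.20710246] [[1.11, 0.31, -7.17], [-0.03, -0.09, -6.99], [0.31, 0.23, -7.12], [-0.1, 0.28, -6.67], [-0.31, 0.47, -7.22], [-0.07, -0.04, -7.07]] [-0.03363065  0.01036391 -0.00648671] 0.02913204661529631
```

View pics/l25.png

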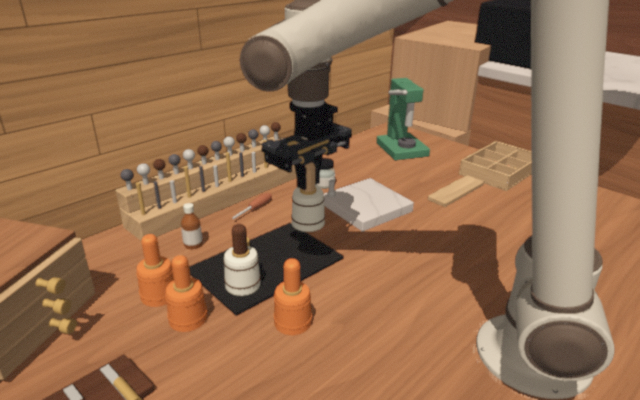

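The pale maul hangs upright near (308,200) and reads about 7.1 N (0.72 kg). It is the heavier one, so I'll carry it smoothly to the slab.

```bash
python3 -m jog '[[[-0.001,-0.004,-0.004],0],[[-0.002,-0.01,-0.004],0],[[-0.004,-0.016,-0.004],0],[[-0.005,-0.022,-0.004],0],[[-0.006,-0.025,-0.004],0]]' && python3 -m jog '[[[-0.006,-0.026,-0.004],0],[[-0.006,-0.026,-0.002],0],[[-0.006,-0.026,-0.002],0],[[-0.006,-0.026,0],0],[[-0.006,-0.026,0],0]]' && python3 -m jog '[[[-0.006,-0.026,0],0],[[-0.005,-0.024,0],0],[[-0.004,-0.016,0],0],[[-0.002,-0.009,0],0],[[-0.001,-0.005,0],0]]' && python3 -m jog '[[[0,0,0],0],[[0,0,0],0],[[0,0,0],0],[[0,0,0],0],[[0,0,0],0]]'
python3 - <<'E'
from h import *
for n in('side','scene','wrist'):
    s=bot.observe(); im=optics.capture(n); cv2.imwrite(f'pics/f_{n}.png',im[:,:,::-1])
    if n=='wrist': np.save('wf.npy',tool(s))
print(s['time'],s['tcp_pos'],s['ft_force'],s['gripper_width'])
a=cv2.imread('pics/f_side.png')[60:330,120:520];b=cv2.imread('pics/f_scene.png')[60:330,180:580]
cv2.imwrite('pics/f.png',np.hstack([a,b]))
E
```

```text
time: 18.45
tcp_pos: [0.5171, 0.0096, 0.2275]
eef_rot: [[-1.0, 0.0, 0.0], [0.0, 1.0, -0.0], [-0.0, -0.0, -1.0]]
ft_force: [0.2, 0.1, -6.1]
gripper_width: 0.0292
time: 19.08
tcp_pos: [0.5468, -0.1209, 0.2352]
eef_rot: [[-1.0, 0.001, -0.0], [0.001, 1.0, -0.0], [0.0, -0.0, -1.0]]
ft_force: [0.2, -0.7, -7.7]
gripper_width: 0.029
time: 19.7
tcp_pos: [0.5647, -0.1992, 0.2349]
eef_rot: [[-1.0, 0.0, -0.0], [0.0, 1.0, 0.0], [0.0, 0.0, -1.0]]
ft_force: [-0.1, 0.2, -7.1]
gripper_width: 0.0293
time: 20.32
tcp_pos: [0.5648, -0.1987, 0.2351]
eef_rot: [[-1.0, -0.0, 0.0], [-0.0, 1.0, 0.0], [-0.0, 0.0, -1.0]]
ft_force: [0.4, -0.9, -6.9]
gripper_width: 0.0295
20.425 [ 0.56484351 -0.19871993  0.2350773 ] [ 0.55813326 -0.18548974 -6.19019767] 0.029173479600554563
```

View pics/f.png

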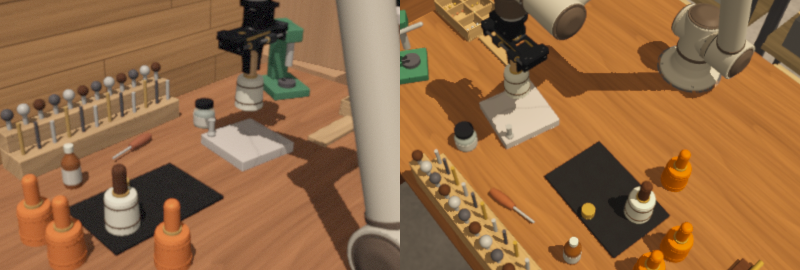

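View pics/f_wrist.png

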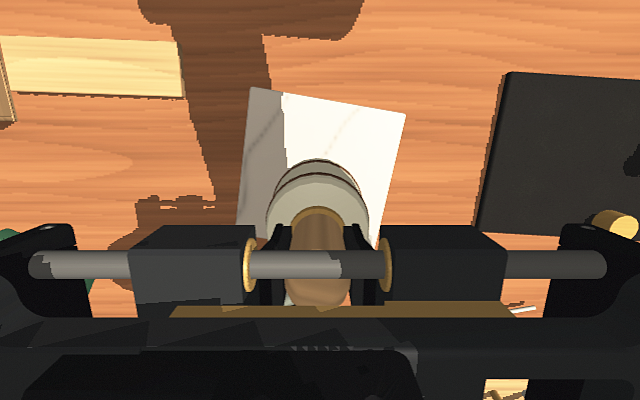

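```bash
python3 - <<'E'
from h import *
T=np.load('wf.npy')
a=onz('wrist',(251,87),.03,T)[:2];b=onz('wrist',(406,113),.03,T)[:2]; d=b-a; n=np.array([-d[1],d[0]]); n=n*np.sign(n[0])/np.linalg.norm(n)
print(a,b,np.linalg.norm(d),(a+b)/2+n*.09)
z=[]
for i in range(4): z.append(bot.observe()['ft_force'][2]); im=optics.capture('side')
print(z)
# head position from both fixed views: foot centre via band/white mask
for n,b in(('side',(345,125,390,172)),('scene',(280,120,312,158))):
    im=cv2.imread(f'pics/f_{n}.png');cv2.imwrite(f'pics/fc_{n}.png',cv2.resize(im[b[1]:b[3],b[0]:b[2]],None,fx=8,fy=8,interpolation=0))
E
```

```text
[ 0.46251538 -0.27206342] [ 0.49057765 -0.09678567] 0.17750993770837195 [ 0.56541476 -0.19865251]
[np.float64(-6.645994318057315), np.float64(-7.451372117400995), np.float64(-7.319693686879809), np.float64(-6.649380922197269)]
```

View pics/fc_side.png

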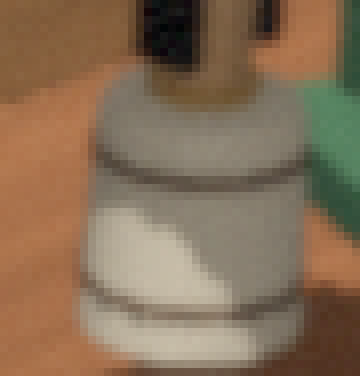

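```bash
python3 - <<'E'
from h import *
for n in('side','scene'):
    m=optics.camera_model(n);W=np.linalg.inv(m['cam_to_world'])
    for z in(.13,.21,.25):
        p=W@np.array([.565,-.199,z,1]); u=cv2.projectPoints(np.array([[p[0],-p[1],-p[2]]]),np.zeros(3),np.zeros(3),m['mtx'],m['D'])[0][0,0]; print(n,z,u)
im=cv2.imread('pics/f_side.png');o=cv2.resize(im[100:180,330:410],None,fx=7,fy=7,interpolation=cv2.INTER_CUBIC);cv2.imwrite('pics/fc2.png',o)
im=cv2.imread('pics/f_scene.png');o=cv2.resize(im[90:170,260:340],None,fx=7,fy=7,interpolation=cv2.INTER_CUBIC);cv2.imwrite('pics/fc3.png',o)
E
```

```text
side 0.13 [367.99343887 164.86660014]
side 0.21 [369.79449972 136.26431649]
side 0.25 [370.74073839 121.2950175 ]
scene 0.13 [297.55965903 148.73926778]
scene 0.21 [296.17169554 129.3717436 ]
scene 0.25 [295.42914598 118.95042855]
```

View pics/fc2.png

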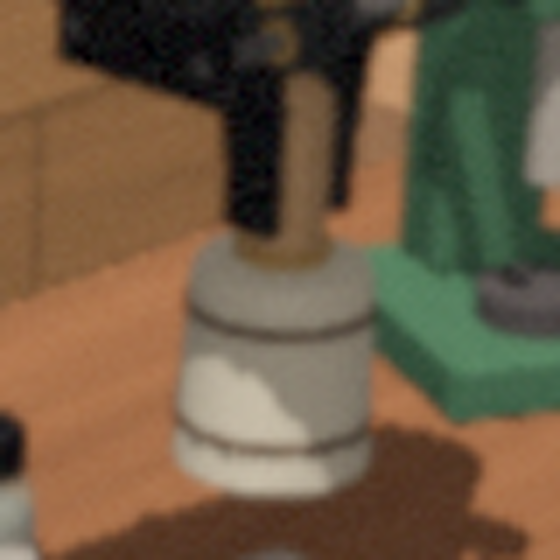

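View pics/fc3.png

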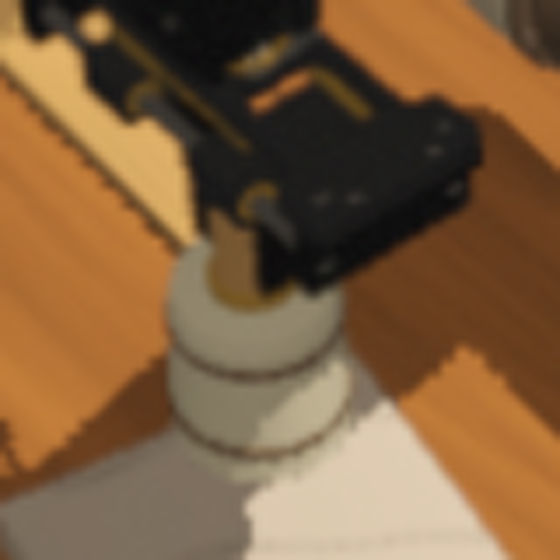

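```bash
python3 -m jog '[[[0,0,0],0],[[0,0,0],0],[[0,0,0],0],[[0,0,0],0],[[0,0,0],0]]'
python3 - <<'E'
from plant import bot
import numpy as np
s=bot.observe(); print(s['time'],s['tcp_pos'],np.abs(s['joint_vel']).max(),s['gripper_width'],s['ft_force'])
print(bot.hand_in())
E
```

```text
time: 21.3
tcp_pos: [0.5648, -0.1988, 0.2351]
eef_rot: [[-1.0, 0.0, 0.0], [0.0, 1.0, 0.0], [-0.0, 0.0, -1.0]]
ft_force: [0.1, 0.7, -7.5]
gripper_width: 0.0287
21.3 [ 0.56484875 -0.19882408  0.23506373] 0.0017924471507647422 0.028722437944163653 [ 0.14683217  0.74847066 -7.52622162]
the job is handed in; nothing more can be done
None
```

The job is done and handed in at 21.3 s. The pale maul is the heavier one, and the arm is holding it over the slab.

- **Dark maul:** I lifted it about 9 cm, and it weighed about 3.4 N (0.35 kg). I set it back down, and the later side and scene views show it standing on the mat.
- **Pale maul:** I lifted it about 9 cm too, and it weighed about 7.1 N (0.72 kg).
- **Final hold:** The pale maul is upright and still, with the foot about 10 cm above the slab top by the arm's reading. The tool is at (0.565, -0.199). The slab centre measured within about 2 mm of that from the scene, side and wrist cameras. In both fixed views the maul's head lines up with a vertical axis to about 1 px.

Setting the dark maul down took about 1 mm more lowering than planned. It briefly pressed on the mat with about 6 N before I let go. In the pictures, the other tools did not appear to move. No check failed.

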